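# Lay the cover on the control box and clamp it

### The job

Lay the rectangular cover, boss upward, squarely on the open control box in the fixture, its edges flush with the box all round, and let go of it. Then swing the toggle clamp over centre so that its foot holds down the top of the boss, and leave the cover clamped, still flush. Leave the round cover and the other things on the bench where they are.

Things in the scene. Friction and masses are not known exactly. Their poses are not given: they have to be found in the camera images.
- cover: Loose bare-aluminium rectangular plate, 120 (x) x 90 (y) x 5 mm, 0.22 kg, with a solid block (boss) on its middle, 26 (x) x 40 (y) mm, 26 mm tall, flat top 31 mm above the plate's underside. Dark screw marks at the corners. Origin: centre of the underside; z up. Lies flat on the bench, boss up, left or right of the fixture. The same when turned half a turn.
- housing_rim (a point): Centre of the open top of the aluminium control box (120 (x) x 90 (y) mm outside, walls 7 mm), level with its rim, 57 mm above the bench. x, y along its sides, z up. The cover's underside belongs here, its x along this x (either way round). The box stands on a fixed steel plate, 150 (x) x 225 (y) x 12 mm, reaching 65 mm to -y and 160 mm to +y of this point.
- clamp_hinge (a point): Middle of the toggle clamp's hinge pin, between two steel cheeks (56 mm wide over the springs in x) that rise to 114 mm above the bench. Lies 105 mm along +y of housing_rim and 45 mm above it (102 mm above the bench). Fixed; axes as housing_rim; the hinge's axis is x.
- clamp_handle (a point): Middle of the clamp's round black rubber grip (22 mm diameter, 40 mm long) at the end of its steel arm (18 mm wide, 12 mm thick). 135 mm from the hinge pin along the arm; the arm's end with grip is 155 mm from the pin. Moves with the arm; its -y axis points from the pin along the arm to the grip's end.
- clamp_foot (a point): Middle of the underside of the clamp's rubber foot (20 mm diameter), 105 mm from the hinge pin along the arm and 14 mm below the arm's centre line (when the arm is level). Moves with the arm; with the clamp closed it presses on the boss top, over the middle of the box.
- clamp (a joint): Clamp angle, rad. 0: fully open, arm leaning back away from the box, 25 degrees past upright (the start). Grows as the arm swings over towards the box: 0.43 upright, 2.0 arm level over the box, foot at the height of the seated cover's boss top (closed). With no cover it sinks to 2.12. Springs act over centre: below about 1.05 they push open, above it closed; about 0.9 N m swings it over.
- round_cover: Bystander: loose round aluminium cover, 100 mm diameter, 5 mm thick, with the same boss (31 mm high in all). Origin: centre of the underside. Left or right of the fixture, on the other side from the cover.
- torch: Bystander: black torch lying on the bench, 145 mm long along its x, 44 mm high. Origin: on the bench below its middle.
- tape: Bystander: roll of pale tape lying flat, 100 mm diameter, 25 mm high. Origin: centre of the underside.
- spray: Bystander: upright grey can, 52 mm diameter, 150 mm high. Origin: centre of the underside.
Not all that is in view belongs to the job. Leave any brown or orange look-alike of the cover alone.

How it is judged:
On the way:
1. the cover lies flush on the box, let go, with the clamp still open (horizontal distance between cover and housing_rim below 0.004 m and angle between the x axis of cover and the x axis of housing_rim, either way round below 0.06 rad and angle between cover's own z axis and vertical below 0.04 rad and z of cover in the frame of housing_rim between -0.003 and 0.003 m and value of joint clamp below 0.8 rad and contact force between the fingers and cover below 0.2 N), for 0.2 s.
At the end, for the whole second after the job is handed in: The cover lies boss up on the box, its centre within 4 mm of the box's centre, turned no more than 0.06 rad from it (either way round), level within 0.04 rad and within 3 mm of the rim's height, at rest; the clamp is closed on it (joint within 0.05 rad of 2.0) and presses it with more than 2 N (horizontal distance between cover and housing_rim below 0.004 m and angle between the x axis of cover and the x axis of housing_rim, either way round below 0.06 rad and angle between cover's own z axis and vertical below 0.04 rad and z of cover in the frame of housing_rim between -0.003 and 0.003 m and value of joint clamp between 1.95 and 2.05 rad and contact force between clamp and cover above 2 N and linear speed of cover below 0.01 m/s); the robot touches nothing.
It fails at once if the round cover is moved by more than 30 mm (distance of round_cover from where it was at the start of the episode above 0.03 m).
It fails at once if the torch is moved by more than 30 mm (distance of torch from where it was at the start of the episode above 0.03 m).
It fails at once if the roll of tape is moved by more than 30 mm (distance of tape from where it was at the start of the episode above 0.03 m).
It fails at once if the can is moved by more than 30 mm (distance of spray from where it was at the start of the episode above 0.03 m).
It also fails if it takes over 72 s, if anything falls off the work surface, if the arm or the gripper's body presses on something with over 40 N, if the wrist force passes 120 N, or if a joint passes its speed limit or range.

### The arm

A 6-joint arm with a two-finger parallel gripper is mounted at the origin on the work surface. World frame = base frame: x ahead of the robot, y to its left, z up, the work surface at z = 0. Lengths are in m, angles in rad, forces in N, time in s.
With the tool pointing down it reaches from about 0.35 to 0.725 m from the base axis. Payload 4.3 kg.
Tool frame: the origin (TCP) lies between the finger pads; the fingertips stand 11 mm ahead of it and the grasp point (between the pads) lies 8 mm behind it; z points along the fingers, y is the line along which they close (so a half turn about z gives the same grasp; the last joint's range is limited). The gripper opens to 85 mm and grips with 20 to 120 N. Pads are 22 mm wide; open, the fingers measure 114 mm over their backs; the gripper's body (76 mm by 85 mm) begins 54 mm behind the grasp point. The pads swing forward as they close: fully open they stand 13 mm farther back than shut.
Start: joints at [-1.367, 0.377, 0.081, 1.274, 0, 1.46], TCP at [0.177, -0.547, 0.242] pointing down, gripper open.
Joint ranges: [-2.72, 2.72], [-0.84, 1.66], [-1.02, 1.22], [-1.77, 2.12], [-1.37, 1.28], [-3.14, 3.14]. Speed limits (rad/s): [2.57, 2.57, 3.14, 3.14, 3.14, 3.14].

### API

Orientations are given as a unit quaternion [w, x, y, z].
In Python, from workcell import robot gives the robot as it stands.
- The arm moves only by the tool play_rows, never from a script. Its argument "plan" is a list of rows, each an object of numbers: "tx", "ty", "tz": the shift along the tool's x, y, z in units of 25 mm (1.0 is 25 mm); "wx", "wy", "wz": the turn, a rotation vector about the tool's x, y, z in units of 5 degrees (1.0 is 5 degrees); "claw": the finger opening in mm, from 0 to 85.4. A call has exactly 10 rows; each row shifts and turns the commanded pose from where the row before left it, along the tool's axes as they then stand; what a row does not reach is not made up. A row lasts 1/8 s, in which the tool goes at most 62.5 mm and 10.7 degrees, less where a joint would pass 70% of its speed; a pose out of reach is approached as far as the arm can. A call is refused whole if a number of a shift passes 1 or a number of a turn 1, either way. A call with a gripper value outside its range is refused whole. The fingers move at their own pace and stop on an object; "force" is the grip in N (left out, the last holds). Time passes only in rows, so rows that do not move let the fingers close, or fill a call up. It gives the time, the measured TCP pose, the force, the opening and the grip force at its end, in the units of the state.
- robot.sense(): the state, without advancing time (a new reading comes with each control period).
- robot.snapshot(name): name is "side" or "top"; returns a dict with "pixels" (420x560x3 uint8, blue, green, red), "mtx" (3x3 intrinsics, pixels), "R" (3x3) and "t" (3): a world point X has camera coordinates R X + t. Camera axes: x right, y down, z forward; pixel columns grow to the right and rows downward; lengths in m; the calibration is good to about 2 mm. A picture is of the moment at which its call begins. There is no depth.
- robot.close_job(): hands the job in; it is judged then, once.
The state is a dict: "time": time; "joint_positions": joint angles; "joint_vel": joint speeds; "effort": joint torques, N m; "eef_pos": TCP position; "ee_rot": TCP orientation; "wrist_force": force on the tool from outside, world axes, zero at the start; "wrist_torque": the same for the moment, N m; "gripper_width": finger opening in m; "gripper_force": force on a finger pad.
Only numpy, scipy, OpenCV 4.12 (cv2) and the standard library are available. Lean on these libraries where they do the work, as an engineer would, in place of code of your own. Each camera call takes 0.05 s, during which the arm holds its last target. There are 200 camera calls.

## Working session

There is one attempt and no reset: what is moved stays moved. The work goes in short steps, Python scripts to look and compute and a tool call to move; the robot and the scene stay as the last step left them, time stands still between calls to the robot, and variables do not carry over. Pictures are saved under pics/ and viewed, at most 10 in all, crops included, and the job is handed in when it is done.

Besides the shell and the picture viewer there is one more tool, called after "Call:" as a command line: name --argument value ..., lists and objects as JSON in quotes. play_rows: Moves the arm, as the interface text tells. Its arguments: {"type":"object","properties":{"plan":{"type":"array","items":{"type":"object","properties":{"tx":{"type":"number"},"ty":{"type":"number"},"tz":{"type":"number"},"wx":{"type":"number"},"wy":{"type":"number"},"wz":{"type":"number"},"claw":{"type":"number"}}}},"force":{"type":"number"}},"required":["plan"]}

```bash
mkdir -p pics; ls
python3 - <<'E'
from workcell import robot
import cv2,numpy as np
for n in("top","side"):
    s=robot.snapshot(n); cv2.imwrite(f"pics/{n}0.png",s["pixels"]); np.savez(f"{n}0.npz",**s)
    print(n,s["mtx"].tolist(),(-s["R"].T@s["t"]).round(3),s["R"].round(3).tolist())
print(robot.sense())
E
```

```text
pics
top [[460.87732471507206, 0.0, 276.421529718423], [0.0, 460.87732471507206, 206.785464741214], [0.0, 0.0, 1.0]] [0.486 0.081 1.381] [[0.027, -1.0, -0.015], [-0.999, -0.026, -0.043], [0.042, 0.016, -0.999]]
side [[500.3713058770876, 0.0, 275.6371429648811], [0.0, 500.3713058770876, 213.64597907904405], [0.0, 0.0, 1.0]] [-0.252  1.045  0.872] [[-0.776, -0.631, 0.007], [-0.328, 0.394, -0.859], [0.539, -0.668, -0.513]]
{'time': 0.1, 'joint_positions': array([-1.36728663e+00,  3.78010494e-01,  7.97872537e-02,  1.27436628e+00,
        4.12613096e-06,  1.46049648e+00]), 'joint_vel': array([ 0.00071035, -0.0017521 ,  0.00245883, -0.00023463,  0.00051131,
        0.00225342]), 'effort': array([ 1.34199312e-03, -4.64693820e+01,  2.70582283e+01,  1.20535487e-02,
       -1.67474013e-04,  9.44318714e-06]), 'eef_pos': array([ 0.17739044, -0.54638381,  0.24145331]), 'ee_rot': array([-8.95720873e-04,  9.87715283e-01,  1.56261687e-01, -3.97099470e-05]), 'wrist_force': array([ 0.04256311,  0.63256937, -0.03070464]), 'wrist_torque': array([ 0.03237246,  0.03092481, -0.00045376]), 'gripper_force': 0.0, 'gripper_width': 0.08563551180265042}
```

View pics/top0.png

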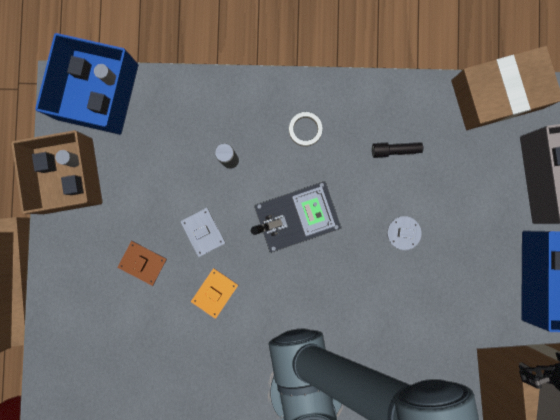

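View pics/side0.png

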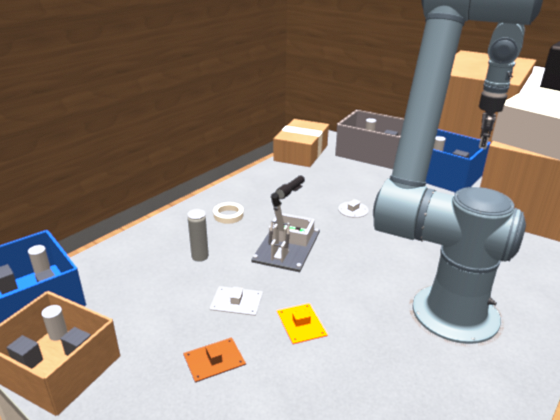

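The top view shows the cover at about (202,232), the box at (315,209) with its hinge at about (275,224), and the round cover at (404,233). The can is at (225,154) and the orange and brown decoys are at (215,293) and (143,262). Next I'll segment the cover, box and plate.

```bash
cat > h.py <<'E'
import cv2,numpy as np
def ray(s,uv,z):
    d=s["R"].T@np.linalg.inv(s["mtx"])@np.array([uv[0],uv[1],1.]); c=-s["R"].T@s["t"]
    return c+d*(z-c[2])/d[2]
def proj(s,X):
    p=s["mtx"]@(s["R"]@np.asarray(X)+s["t"]); return p[:2]/p[2]
def rect(s,cnt,z):
    P=np.array([ray(s,p[0]+0.0,z)[:2] for p in cnt],np.float32)
    (c,wh,a)=cv2.minAreaRect((P*1000).astype(np.float32)); return np.array(c)/1000,wh,a
E
python3 - <<'E'
from h import *
s=dict(np.load("top0.npz")); im=s["pixels"]; 
k=4; big=cv2.resize(im,None,fx=k,fy=k,interpolation=cv2.INTER_CUBIC)
hsv=cv2.cvtColor(big,cv2.COLOR_BGR2HSV); g=cv2.cvtColor(big,cv2.COLOR_BGR2GRAY)
print("bg",np.median(im[250:260,300:330].reshape(-1,3),0),"cover",im[240,205],im[222,200])
def go(name,m,seed,z):
    n,l,st,c=cv2.connectedComponentsWithStats(m.astype(np.uint8))
    x,y=seed; i=l[y*k,x*k]; mm=(l==i).astype(np.uint8)
    cn=max(cv2.findContours(mm,0,1)[0],key=cv2.contourArea)
    cn=(cn+0.5)/k-0.5
    c,wh,a=rect(s,cn,z); print(name,i,c,wh,a)
go("cover",g>140,(205,245),.005)
go("round",g>140,(396,240),.005)
go("plate",g<75,(285,240),.012)
go("rim",g>130,(325,232),.057)
vis=np.hstack([im[195:270,170:240],im[175:250,250:320+30]]) if 0 else im[172:262,170:350]
cv2.imwrite("pics/c0.png",cv2.resize(vis,None,fx=4.4,fy=4.4,interpolation=cv2.INTER_CUBIC))
E
```

```text
bg [127. 122. 116.] cover [186 171 163] [189 174 165]
cover 11 [0.46360159 0.32304126] (122.78606414794922, 92.13642120361328) 29.190793991088867
round 13 [ 0.47721265 -0.27818674] (100.09344482421875, 99.17267608642578) 1.5097626447677612
plate 92 [0.50757245 0.06631439] (147.1462860107422, 236.4322509765625) 20.43785858154297
rim 0 [0.54060077 0.10552893] (1219.30615234375, 1641.6854248046875) 1.092780590057373
```

View pics/c0.png

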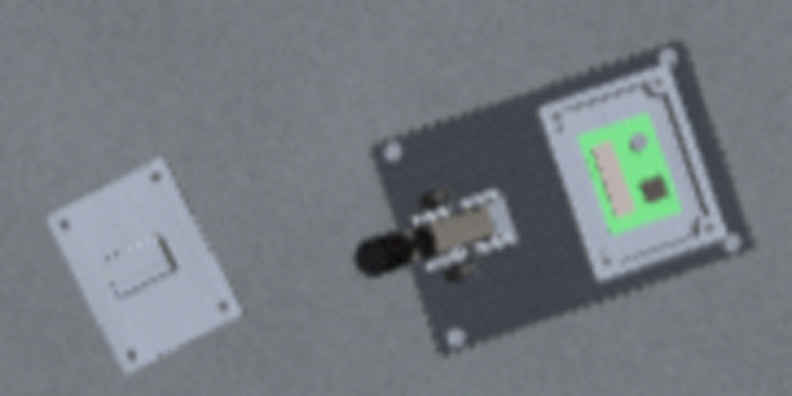

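Run:
```python
from h import *
s=dict(np.load("top0.npz")); im=s["pixels"]; k=4
big=cv2.resize(im,None,fx=k,fy=k,interpolation=cv2.INTER_CUBIC); g=cv2.cvtColor(big,cv2.COLOR_BGR2GRAY)
for th in(105,120,135):
    m=np.zeros_like(g); roi=(np.array([[285,190],[328,177],[341,232],[304,244]])*k)
    cv2.fillPoly(m,[roi],255); m[g<th]=0
    cn=max(cv2.findContours(cv2.morphologyEx(m,cv2.MORPH_CLOSE,np.ones((9,9))),0,1)[0],key=cv2.contourArea)
    f=np.zeros_like(g); cv2.drawContours(f,[cn],-1,255,-1)
    f=cv2.morphologyEx(f,cv2.MORPH_OPEN,cv2.getStructuringElement(cv2.MORPH_ELLIPSE,(61,61)))
    cn=max(cv2.findContours(f,0,1)[0],key=cv2.contourArea)
    print(th,rect(s,(cn+.5)/k-.5,.057))
    if th==120:
        d=big.copy(); cv2.drawContours(d,[cn],-1,(0,0,255),1)
        cv2.imwrite("pics/c1.png",d[172*k:252*k,250*k:350*k])
# plate without handle
m=(g<75).astype(np.uint8)*255
m=m[160*k:270*k,245*k:350*k].copy()
m=cv2.morphologyEx(m,cv2.MORPH_CLOSE,np.ones((5,5)))
cn=max(cv2.findContours(m,0,1)[0],key=cv2.contourArea); f=np.zeros_like(m); cv2.drawContours(f,[cn],-1,255,-1)
f=cv2.morphologyEx(f,cv2.MORPH_OPEN,np.ones((81,81)))
cn=max(cv2.findContours(f,0,1)[0],key=cv2.contourArea)+np.array([245*k,160*k])
print("plate",rect(s,(cn+.5)/k-.5,.012))
```

```text
105 (array([ 0.53375391, -0.00414932]), (122.5643310546875, 92.25079345703125), 20.438505172729492)
120 (array([ 0.53381531, -0.00402312]), (120.98152923583984, 90.68025207519531), 20.413301467895508)
135 (array([ 0.53377997, -0.00404449]), (119.54320526123047, 89.31034088134766), 20.397815704345703)
plate (array([0.49819125, 0.09262967]), (135.0894775390625, 115.13105773925781), 1.5648350715637207)
```

View pics/c1.png

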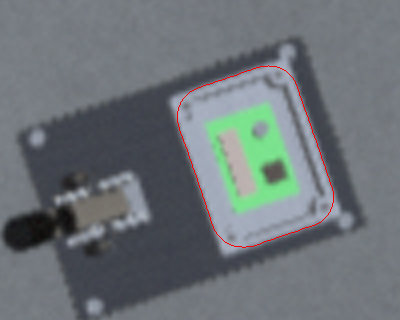

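The red outline follows the box rim: centre (0.534, -0.004), yaw 20.4°, and its 121 x 91 mm size agrees with the spec. The cover is at (0.4636, 0.323), yaw 29.2°. I'll grip the boss along its x, so tool x needs a yaw of 119.2°. First I'll lift and turn on the spot.

Call:
play_rows --plan '[{"tz":-0.4,"wz":-1,"claw":85},{"tz":-0.4,"wz":-1,"claw":85},{"tz":-0.4,"wz":-1,"claw":85},{"tz":-0.4,"wz":-1,"claw":85},{"tz":-0.4,"wz":-1,"claw":85},{"tz":-0.4,"wz":-1,"claw":85},{"tz":-0.4,"wz":-1,"claw":85},{"tz":-0.4,"wz":-1,"claw":85},{"tz":-0.4,"wz":-1,"claw":85},{"tz":-0.4,"wz":-1,"claw":85}]'

```text
invalid input at $.plan[0]: expected keys tx, ty, tz, wx, wy, wz, claw
```

Call:
play_rows --plan '[{"wz":-1,"claw":85},{"wz":-1,"claw":85},{"wz":-1,"claw":85},{"wz":-1,"claw":85},{"wz":-1,"claw":85},{"wz":-1,"claw":85},{"wz":-1,"claw":85},{"wz":-1,"claw":85},{"wz":-1,"claw":85},{"wz":-1,"claw":85}]'

```text
invalid input at $.plan[0]: expected keys tx, ty, tz, wx, wy, wz, claw
```

```bash
cat > goto.py <<'E'
import sys,numpy as np
from workcell import robot
from scipy.spatial.transform import Rotation as Ro
st=robot.sense(); w,x,y,z=st["ee_rot"]; R=Ro.from_quat([x,y,z,w]); M=R.as_matrix(); p=st["eef_pos"]
print("t",round(st["time"],2),"p",p.round(4),"yaw",np.degrees(np.arctan2(M[1,0],M[0,0])).round(2),"zt",M[:,2].round(4),"j",st["joint_positions"].round(2),"F",st["wrist_force"].round(1),"w",round(st["gripper_width"],4))
t=np.array([float(v) for v in sys.argv[1:5]]); a=np.radians(t[3])
G=np.array([[np.cos(a),np.sin(a),0],[np.sin(a),-np.cos(a),0],[0,0,-1]]).T
print("shift units (current axes)",(M.T@(t[:3]-p)/.025).round(2),"(goal axes)",(G.T@(t[:3]-p)/.025).round(2),"turn units",(Ro.from_matrix(M.T@G).as_rotvec(degrees=True)/5).round(2))
E
python3 goto.py .4636 .323 .342 119.2
```

```text
t 0.1 p [ 0.1774 -0.5464  0.2415] yaw 17.98 zt [-4.0e-04  1.8e-03 -1.0e+00] j [-1.37  0.38  0.08  1.27  0.    1.46] F [ 0.   0.6 -0. ] w 0.0856
shift units (current axes) [ 21.62 -29.55  -3.96] (goal axes) [24.77 26.96 -4.02] turn units [-1.000e-02 -2.000e-02 -2.024e+01]
```

Call:
play_rows --plan '[{"tx":0,"ty":0,"tz":-0.4,"wx":0,"wy":0,"wz":-1,"claw":85},{"tx":0,"ty":0,"tz":-0.4,"wx":0,"wy":0,"wz":-1,"claw":85},{"tx":0,"ty":0,"tz":-0.4,"wx":0,"wy":0,"wz":-1,"claw":85},{"tx":0,"ty":0,"tz":-0.4,"wx":0,"wy":0,"wz":-1,"claw":85},{"tx":0,"ty":0,"tz":-0.4,"wx":0,"wy":0,"wz":-1,"claw":85},{"tx":0,"ty":0,"tz":-0.4,"wx":0,"wy":0,"wz":-1,"claw":85},{"tx":0,"ty":0,"tz":-0.4,"wx":0,"wy":0,"wz":-1,"claw":85},{"tx":0,"ty":0,"tz":-0.4,"wx":0,"wy":0,"wz":-1,"claw":85},{"tx":0,"ty":0,"tz":-0.4,"wx":0,"wy":0,"wz":-1,"claw":85},{"tx":0,"ty":0,"tz":-0.4,"wx":0,"wy":0,"wz":-1,"claw":85}]'

```text
time: 1.35
eef_pos: [0.1775, -0.5467, 0.3421]
ee_rot: [-0.001, 0.828, 0.56, 0.0]
wrist_force: [-0.3, 1.2, -0.5]
gripper_width: 0.0847
gripper_force: 0.0
```

Call:
play_rows --plan '[{"tx":0,"ty":0,"tz":0,"wx":0,"wy":0,"wz":-1,"claw":85},{"tx":0,"ty":0,"tz":0,"wx":0,"wy":0,"wz":-1,"claw":85},{"tx":0,"ty":0,"tz":0,"wx":0,"wy":0,"wz":-1,"claw":85},{"tx":0,"ty":0,"tz":0,"wx":0,"wy":0,"wz":-1,"claw":85},{"tx":0,"ty":0,"tz":0,"wx":0,"wy":0,"wz":-1,"claw":85},{"tx":0,"ty":0,"tz":0,"wx":0,"wy":0,"wz":-1,"claw":85},{"tx":0,"ty":0,"tz":0,"wx":0,"wy":0,"wz":-1,"claw":85},{"tx":0,"ty":0,"tz":0,"wx":0,"wy":0,"wz":-1,"claw":85},{"tx":0,"ty":0,"tz":0,"wx":0,"wy":0,"wz":-1,"claw":85},{"tx":0,"ty":0,"tz":0,"wx":0,"wy":0,"wz":-1,"claw":85}]'

```text
time: 2.6
eef_pos: [0.1774, -0.5467, 0.3417]
ee_rot: [-0.0, 0.514, 0.858, 0.0]
wrist_force: [-0.7, 1.0, 0.4]
gripper_width: 0.0851
gripper_force: 0.0
```

```bash
python3 goto.py .4636 .323 .342 119.2
```

```text
t 2.6 p [ 0.1774 -0.5467  0.3417] yaw 118.14 zt [-2.0e-04  1.2e-03 -1.0e+00] j [-1.37  0.38  0.34  1.53  0.   -0.29] F [-0.7  1.   0.4] w 0.0851
shift units (current axes) [25.28 26.5   0.03] (goal axes) [ 2.478e+01  2.696e+01 -1.000e-02] turn units [ 0.   -0.01 -0.21]
```

Call:
play_rows --plan '[{"tx":0.6,"ty":1,"tz":0,"wx":0,"wy":0,"wz":-0.21,"claw":85},{"tx":0.6,"ty":1,"tz":0,"wx":0,"wy":0,"wz":0,"claw":85},{"tx":0.6,"ty":1,"tz":0,"wx":0,"wy":0,"wz":0,"claw":85},{"tx":0.6,"ty":1,"tz":0,"wx":0,"wy":0,"wz":0,"claw":85},{"tx":0.6,"ty":1,"tz":0,"wx":0,"wy":0,"wz":0,"claw":85},{"tx":0.6,"ty":1,"tz":0,"wx":0,"wy":0,"wz":0,"claw":85},{"tx":0.6,"ty":1,"tz":0,"wx":0,"wy":0,"wz":0,"claw":85},{"tx":0.6,"ty":1,"tz":0,"wx":0,"wy":0,"wz":0,"claw":85},{"tx":0.6,"ty":1,"tz":0,"wx":0,"wy":0,"wz":0,"claw":85},{"tx":0.6,"ty":1,"tz":0,"wx":0,"wy":0,"wz":0,"claw":85}]'

```text
time: 3.85
eef_pos: [0.324, -0.2937, 0.3419]
ee_rot: [-0.0, 0.507, 0.862, 0.0]
wrist_force: [-0.3, -0.4, -0.7]
gripper_width: 0.0847
gripper_force: 0.0
```

Call:
play_rows --plan '[{"tx":1,"ty":1,"tz":0,"wx":0,"wy":0,"wz":0,"claw":85},{"tx":1,"ty":1,"tz":0,"wx":0,"wy":0,"wz":0,"claw":85},{"tx":1,"ty":1,"tz":0,"wx":0,"wy":0,"wz":0,"claw":85},{"tx":1,"ty":1,"tz":0,"wx":0,"wy":0,"wz":0,"claw":85},{"tx":1,"ty":1,"tz":0,"wx":0,"wy":0,"wz":0,"claw":85},{"tx":1,"ty":1,"tz":0,"wx":0,"wy":0,"wz":0,"claw":85},{"tx":1,"ty":1,"tz":0,"wx":0,"wy":0,"wz":0,"claw":85},{"tx":1,"ty":1,"tz":0,"wx":0,"wy":0,"wz":0,"claw":85},{"tx":1,"ty":1,"tz":0,"wx":0,"wy":0,"wz":0,"claw":85},{"tx":1,"ty":1,"tz":0,"wx":0,"wy":0,"wz":0,"claw":85}]'

```text
time: 5.1
eef_pos: [0.4209, 0.0463, 0.3419]
ee_rot: [-0.0, 0.507, 0.862, -0.0]
wrist_force: [0.4, -0.4, -0.3]
gripper_width: 0.0853
gripper_force: 0.0
```

```bash
python3 goto.py .4636 .323 .342 119.2
```

```text
t 5.1 p [0.4209 0.0463 0.3419] yaw 119.04 zt [-7.e-04 -2.e-04 -1.e+00] j [-0.04  0.06 -0.07  1.44 -0.    1.02] F [ 0.4 -0.4 -0.3] w 0.0853
shift units (current axes) [ 8.85  6.86 -0.01] (goal axes) [ 8.83  6.89 -0.  ] turn units [-0.01 -0.   -0.03]
```

Call:
play_rows --plan '[{"tx":0.98,"ty":0.76,"tz":0,"wx":0,"wy":0,"wz":-0.03,"claw":85},{"tx":0.98,"ty":0.76,"tz":0,"wx":0,"wy":0,"wz":0,"claw":85},{"tx":0.98,"ty":0.76,"tz":0,"wx":0,"wy":0,"wz":0,"claw":85},{"tx":0.98,"ty":0.76,"tz":0,"wx":0,"wy":0,"wz":0,"claw":85},{"tx":0.98,"ty":0.76,"tz":0,"wx":0,"wy":0,"wz":0,"claw":85},{"tx":0.98,"ty":0.76,"tz":0.4,"wx":0,"wy":0,"wz":0,"claw":85},{"tx":0.98,"ty":0.76,"tz":0.8,"wx":0,"wy":0,"wz":0,"claw":85},{"tx":0.98,"ty":0.76,"tz":1,"wx":0,"wy":0,"wz":0,"claw":85},{"tx":0.98,"ty":0.76,"tz":1,"wx":0,"wy":0,"wz":0,"claw":85},{"tx":0,"ty":0,"tz":1,"wx":0,"wy":0,"wz":0,"claw":85}]'

```text
time: 6.35
eef_pos: [0.4627, 0.3228, 0.2355]
ee_rot: [-0.0, 0.505, 0.863, -0.0]
wrist_force: [-0.1, 0.5, 0.6]
gripper_width: 0.0849
gripper_force: 0.0
```

Call:
play_rows --plan '[{"tx":0,"ty":0,"tz":1,"wx":0,"wy":0,"wz":0,"claw":70},{"tx":0,"ty":0,"tz":1,"wx":0,"wy":0,"wz":0,"claw":60},{"tx":0,"ty":0,"tz":1,"wx":0,"wy":0,"wz":0,"claw":60},{"tx":0,"ty":0,"tz":1,"wx":0,"wy":0,"wz":0,"claw":60},{"tx":0,"ty":0,"tz":1,"wx":0,"wy":0,"wz":0,"claw":60},{"tx":0,"ty":0,"tz":0,"wx":0,"wy":0,"wz":0,"claw":60},{"tx":0,"ty":0,"tz":0,"wx":0,"wy":0,"wz":0,"claw":60},{"tx":0,"ty":0,"tz":0,"wx":0,"wy":0,"wz":0,"claw":60},{"tx":0,"ty":0,"tz":0,"wx":0,"wy":0,"wz":0,"claw":60},{"tx":0,"ty":0,"tz":0,"wx":0,"wy":0,"wz":0,"claw":60}]'

```text
time: 7.6
eef_pos: [0.4632, 0.3212, 0.1128]
ee_rot: [0.0, 0.506, 0.862, 0.0]
wrist_force: [-0.2, -0.3, 0.0]
gripper_width: 0.0601
gripper_force: 0.0
```

```bash
python3 goto.py .4636 .323 .018 119.2
python3 - <<'E'
from workcell import robot
from h import *
s=robot.snapshot("side"); np.savez("side1.npz",**s)
print(proj(s,[.4636,.323,.031]))
u,v=proj(s,[.4636,.323,.06]).astype(int)
cv2.imwrite("pics/s1.png",cv2.resize(s["pixels"][v-70:v+60,u-80:u+80],None,fx=4,fy=4,interpolation=cv2.INTER_CUBIC))
E
```

```text
t 7.6 p [0.4632 0.3212 0.1128] yaw 119.18 zt [ 9.e-04  3.e-04 -1.e+00] j [ 0.49  0.42 -0.19  0.95 -0.    1.56] F [-0.2 -0.3  0. ] w 0.0601
shift units (current axes) [0.06 0.04 3.79] (goal axes) [0.06 0.05 3.79] turn units [ 0.01  0.   -0.  ]
[234.93066004 291.74370699]
```

View pics/s1.png

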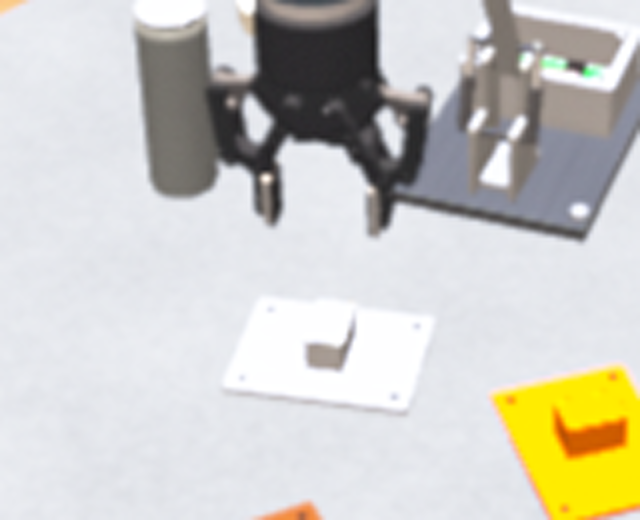

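The gripper hangs straight over the cover, with its fingers either side of the boss (crop about (330,330)). I'll go down and grip.

Call:
play_rows --plan '[{"tx":0.06,"ty":0.05,"tz":0.9,"wx":0,"wy":0,"wz":0,"claw":60},{"tx":0,"ty":0,"tz":0.9,"wx":0,"wy":0,"wz":0,"claw":60},{"tx":0,"ty":0,"tz":0.9,"wx":0,"wy":0,"wz":0,"claw":60},{"tx":0,"ty":0,"tz":0.7,"wx":0,"wy":0,"wz":0,"claw":60},{"tx":0,"ty":0,"tz":0.37,"wx":0,"wy":0,"wz":0,"claw":60},{"tx":0,"ty":0,"tz":0,"wx":0,"wy":0,"wz":0,"claw":60},{"tx":0,"ty":0,"tz":0,"wx":0,"wy":0,"wz":0,"claw":50},{"tx":0,"ty":0,"tz":0,"wx":0,"wy":0,"wz":0,"claw":40},{"tx":0,"ty":0,"tz":0,"wx":0,"wy":0,"wz":0,"claw":30},{"tx":0,"ty":0,"tz":0,"wx":0,"wy":0,"wz":0,"claw":20}]' --force 50

```text
time: 8.9
eef_pos: [0.4636, 0.3231, 0.0186]
ee_rot: [0.0, 0.506, 0.862, 0.0]
wrist_force: [-1.0, -1.6, 5.1]
gripper_width: 0.0247
gripper_force: 50.9
```

Call:
play_rows --plan '[{"tx":0,"ty":0,"tz":0,"wx":0,"wy":0,"wz":0,"claw":10},{"tx":0,"ty":0,"tz":0,"wx":0,"wy":0,"wz":0,"claw":10},{"tx":0,"ty":0,"tz":0,"wx":0,"wy":0,"wz":0,"claw":10},{"tx":0,"ty":0,"tz":0,"wx":0,"wy":0,"wz":0,"claw":10},{"tx":0,"ty":0,"tz":-0.4,"wx":0,"wy":0,"wz":0,"claw":10},{"tx":0,"ty":0,"tz":-0.8,"wx":0,"wy":0,"wz":0,"claw":10},{"tx":0,"ty":0,"tz":-1,"wx":0,"wy":0,"wz":0,"claw":10},{"tx":0,"ty":0,"tz":-1,"wx":0,"wy":0,"wz":0,"claw":10},{"tx":0,"ty":0,"tz":-1,"wx":0,"wy":0,"wz":0,"claw":10},{"tx":0,"ty":0,"tz":-1,"wx":0,"wy":0,"wz":0,"claw":10}]'

```text
time: 10.15
eef_pos: [0.4629, 0.3227, 0.1487]
ee_rot: [-0.0, 0.506, 0.862, -0.0]
wrist_force: [0.8, 0.2, -1.7]
gripper_width: 0.0253
gripper_force: 50.0
```

```bash
python3 goto.py .38 .13 .22 119.2
```

```text
t 10.15 p [0.4629 0.3227 0.1487] yaw 119.18 zt [-8.e-04 -5.e-04 -1.e+00] j [ 0.5   0.4  -0.13  1.04 -0.    1.56] F [ 0.8  0.2 -1.7] w 0.0253
shift units (current axes) [-5.11 -6.65 -2.85] (goal axes) [-5.11 -6.65 -2.85] turn units [-0.01  0.   -0.  ]
```

Call:
play_rows --plan '[{"tx":0,"ty":-0.6,"tz":-0.3,"wx":0,"wy":0,"wz":0.2,"claw":10},{"tx":0,"ty":-0.9,"tz":-0.3,"wx":0,"wy":0,"wz":0.2,"claw":10},{"tx":0,"ty":-0.9,"tz":-0.3,"wx":0,"wy":0,"wz":0.2,"claw":10},{"tx":0,"ty":-0.9,"tz":-0.3,"wx":0,"wy":0,"wz":0.2,"claw":10},{"tx":0,"ty":-0.9,"tz":-0.3,"wx":0,"wy":0,"wz":0.2,"claw":10},{"tx":-0.5,"ty":-0.8,"tz":-0.3,"wx":0,"wy":0,"wz":0.2,"claw":10},{"tx":-0.8,"ty":-0.5,"tz":-0.3,"wx":0,"wy":0,"wz":0.2,"claw":10},{"tx":-0.9,"ty":0,"tz":0,"wx":0,"wy":0,"wz":0.2,"claw":10},{"tx":-0.9,"ty":0,"tz":0,"wx":0,"wy":0,"wz":0.1,"claw":10},{"tx":-0.9,"ty":0,"tz":0,"wx":0,"wy":0,"wz":0.06,"claw":10}]'

```text
time: 11.4
eef_pos: [0.3759, 0.1683, 0.1994]
ee_rot: [-0.001, 0.571, 0.821, -0.001]
wrist_force: [0.6, 0.3, -2.2]
gripper_width: 0.0252
gripper_force: 50.0
```

```bash
python3 goto.py .40 -.02 .2 110.4
```

```text
t 11.4 p [0.3759 0.1683 0.1994] yaw 110.35 zt [-2.2e-03 -7.0e-04 -1.0e+00] j [ 0.27  0.07 -0.42  1.08 -0.    1.48] F [ 0.6  0.3 -2.2] w 0.0252
shift units (current axes) [-7.4  -1.71 -0.02] (goal axes) [-7.4  -1.72 -0.02] turn units [-0.03 -0.   -0.01]
```

Call:
play_rows --plan '[{"tx":-0.9,"ty":-0.35,"tz":0,"wx":0,"wy":0,"wz":0,"claw":10},{"tx":-1,"ty":-0.35,"tz":0,"wx":0,"wy":0,"wz":0,"claw":10},{"tx":-1,"ty":-0.35,"tz":0,"wx":0,"wy":0,"wz":0,"claw":10},{"tx":-1,"ty":-0.35,"tz":0,"wx":0,"wy":0,"wz":0,"claw":10},{"tx":-1,"ty":-0.3,"tz":0,"wx":0,"wy":0,"wz":0,"claw":10},{"tx":-1,"ty":0,"tz":0,"wx":0,"wy":0,"wz":0,"claw":10},{"tx":-1,"ty":0,"tz":0,"wx":0,"wy":0,"wz":0,"claw":10},{"tx":-0.9,"ty":0.4,"tz":0,"wx":0,"wy":0,"wz":0,"claw":10},{"tx":-0.5,"ty":0.8,"tz":0,"wx":0,"wy":0,"wz":0,"claw":10},{"tx":-0.37,"ty":0.8,"tz":0,"wx":0,"wy":0,"wz":0,"claw":10}]'

```text
time: 12.65
eef_pos: [0.4589, -0.0312, 0.1994]
ee_rot: [-0.001, 0.571, 0.821, -0.001]
wrist_force: [0.4, 0.5, -2.9]
gripper_width: 0.0252
gripper_force: 50.0
```

```bash
python3 goto.py .5338 -.0041 .12 110.4
```

```text
t 12.65 p [ 0.4589 -0.0312  0.1994] yaw 110.29 zt [-2.5e-03  4.0e-04 -1.0e+00] j [-0.21  0.17 -0.31  1.09 -0.    1.01] F [ 0.4  0.5 -2.9] w 0.0252
shift units (current axes) [-0.02  3.19  3.17] (goal axes) [-0.03  3.19  3.18] turn units [-0.02 -0.01 -0.02]
```

Call:
play_rows --plan '[{"tx":0,"ty":0.7,"tz":0,"wx":0,"wy":0,"wz":0,"claw":10},{"tx":0,"ty":0.8,"tz":0.2,"wx":0,"wy":0,"wz":0,"claw":10},{"tx":0,"ty":0.8,"tz":0.6,"wx":0,"wy":0,"wz":0,"claw":10},{"tx":0,"ty":0.6,"tz":0.8,"wx":0,"wy":0,"wz":0,"claw":10},{"tx":0,"ty":0.2,"tz":0.8,"wx":0,"wy":0,"wz":0,"claw":10},{"tx":0,"ty":0,"tz":0.6,"wx":0,"wy":0,"wz":0,"claw":10},{"tx":0,"ty":0,"tz":0.2,"wx":0,"wy":0,"wz":0,"claw":10},{"tx":0,"ty":0,"tz":0,"wx":0,"wy":0,"wz":0,"claw":10},{"tx":0,"ty":0,"tz":0,"wx":0,"wy":0,"wz":0,"claw":10},{"tx":0,"ty":0,"tz":0,"wx":0,"wy":0,"wz":0,"claw":10}]'

```text
time: 13.9
eef_pos: [0.5333, -0.0043, 0.1213]
ee_rot: [0.001, 0.571, 0.821, 0.0]
wrist_force: [-0.3, -0.1, -1.6]
gripper_width: 0.0249
gripper_force: 50.0
```

```bash
python3 goto.py .5338 -.0041 .0758 110.4
python3 - <<'E'
from workcell import robot
from h import *
a=[]
for n in("top","side"):
    s=robot.snapshot(n); np.savez(n+"2.npz",**s)
    u,v=proj(s,[.5338,-.0041,.09]).astype(int)
    a.append(cv2.resize(s["pixels"][v-45:v+45,u-60:u+60],None,fx=3.3,fy=3.3,interpolation=cv2.INTER_CUBIC)); print(u,v)
cv2.imwrite("pics/p2.png",np.hstack(a))
E
```

```text
t 13.9 p [ 0.5333 -0.0043  0.1213] yaw 110.37 zt [ 1.6e-03 -3.0e-04 -1.0e+00] j [-0.13  0.36 -0.27  0.94 -0.    1.09] F [-0.3 -0.1 -1.6] w 0.0249
shift units (current axes) [0.   0.02 1.82] (goal axes) [-0.    0.02  1.82] turn units [ 0.02  0.01 -0.01]
314 210
290 213
```

View pics/p2.png

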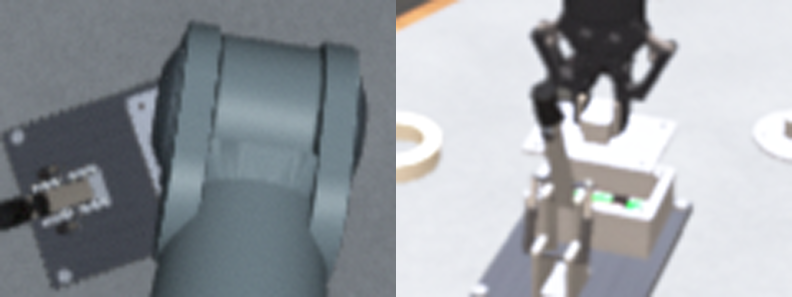

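The top view is hidden by the wrist. In the side view the cover hangs level over the box, with its boss held at about (600,125). I'll lower it, release and check.

Call:
play_rows --plan '[{"tx":0,"ty":0.02,"tz":0.5,"wx":0,"wy":0,"wz":0,"claw":10},{"tx":0,"ty":0,"tz":0.5,"wx":0,"wy":0,"wz":0,"claw":10},{"tx":0,"ty":0,"tz":0.3,"wx":0,"wy":0,"wz":0,"claw":10},{"tx":0,"ty":0,"tz":0.2,"wx":0,"wy":0,"wz":0,"claw":10},{"tx":0,"ty":0,"tz":0.15,"wx":0,"wy":0,"wz":0,"claw":10},{"tx":0,"ty":0,"tz":0.15,"wx":0,"wy":0,"wz":0,"claw":10},{"tx":0,"ty":0,"tz":0,"wx":0,"wy":0,"wz":0,"claw":10},{"tx":0,"ty":0,"tz":0,"wx":0,"wy":0,"wz":0,"claw":10},{"tx":0,"ty":0,"tz":0,"wx":0,"wy":0,"wz":0,"claw":10},{"tx":0,"ty":0,"tz":0,"wx":0,"wy":0,"wz":0,"claw":10}]'

```text
time: 15.25
eef_pos: [0.5333, -0.004, 0.0756]
ee_rot: [0.0, 0.571, 0.821, -0.0]
wrist_force: [-0.4, -0.5, -1.7]
gripper_width: 0.0252
gripper_force: 50.0
```

```bash
python3 goto.py .5338 -.0041 .0758 110.4
```

```text
t 15.25 p [ 0.5333 -0.004   0.0756] yaw 110.38 zt [ 1.e-04 -1.e-04 -1.e+00] j [-0.13  0.41 -0.33  0.83 -0.    1.09] F [-0.4 -0.5 -1.7] w 0.0252
shift units (current axes) [-0.01  0.02 -0.01] (goal axes) [-0.01  0.02 -0.01] turn units [ 0.  0. -0.]
```

Call:
play_rows --plan '[{"tx":0,"ty":0.01,"tz":0.04,"wx":0,"wy":0,"wz":0,"claw":10},{"tx":0,"ty":0,"tz":0.04,"wx":0,"wy":0,"wz":0,"claw":10},{"tx":0,"ty":0,"tz":0,"wx":0,"wy":0,"wz":0,"claw":10},{"tx":0,"ty":0,"tz":0,"wx":0,"wy":0,"wz":0,"claw":30},{"tx":0,"ty":0,"tz":0,"wx":0,"wy":0,"wz":0,"claw":50},{"tx":0,"ty":0,"tz":0,"wx":0,"wy":0,"wz":0,"claw":50},{"tx":0,"ty":0,"tz":0,"wx":0,"wy":0,"wz":0,"claw":50},{"tx":0,"ty":0,"tz":-0.6,"wx":0,"wy":0,"wz":0,"claw":50},{"tx":0,"ty":0,"tz":-1,"wx":0,"wy":0,"wz":0,"claw":50},{"tx":0,"ty":0,"tz":-1,"wx":0,"wy":0,"wz":0,"claw":50}]'

```text
time: 16.5
eef_pos: [0.5336, -0.0039, 0.1402]
ee_rot: [0.0, 0.571, 0.821, 0.0]
wrist_force: [0.9, -0.4, -0.6]
gripper_width: 0.05
gripper_force: 0.0
```

Call:
play_rows --plan '[{"tx":0,"ty":-0.5,"tz":-1,"wx":0,"wy":0,"wz":0,"claw":50},{"tx":0,"ty":-0.8,"tz":-0.8,"wx":0,"wy":0,"wz":0,"claw":30},{"tx":0,"ty":-1,"tz":-0.2,"wx":0,"wy":0,"wz":0,"claw":10},{"tx":0,"ty":-1,"tz":0,"wx":0,"wy":0,"wz":0,"claw":0},{"tx":0,"ty":-1,"tz":0,"wx":0,"wy":0,"wz":0,"claw":0},{"tx":0.5,"ty":-1,"tz":0,"wx":0,"wy":0,"wz":0,"claw":0},{"tx":1,"ty":-0.4,"tz":0,"wx":0,"wy":0,"wz":0,"claw":0},{"tx":1,"ty":0,"tz":0,"wx":0,"wy":0,"wz":0,"claw":0},{"tx":1,"ty":0,"tz":0,"wx":0,"wy":0,"wz":0,"claw":0},{"tx":1,"ty":0,"tz":0,"wx":0,"wy":0,"wz":0,"claw":0}]'

```text
time: 17.75
eef_pos: [0.3607, 0.0526, 0.1896]
ee_rot: [0.001, 0.571, 0.821, 0.0]
wrist_force: [0.4, 0.3, 0.3]
gripper_width: -0.0002
gripper_force: 0.0
```

```bash
python3 goto.py .4535 .211 .206 110.4
python3 - <<'E'
from workcell import robot
from h import *
a=[]
for n in("top","side"):
    s=robot.snapshot(n); np.savez(n+"3.npz",**s)
    u,v=proj(s,[.5338,-.0041,.09]).astype(int)
    a.append(cv2.resize(s["pixels"][v-45:v+45,u-60:u+60],None,fx=3.3,fy=3.3,interpolation=cv2.INTER_CUBIC))
cv2.imwrite("pics/p3.png",np.hstack(a))
E
```

```text
t 17.75 p [0.3607 0.0526 0.1896] yaw 110.36 zt [ 1.6e-03 -1.0e-04 -1.0e+00] j [-0.03 -0.02 -0.55  1.04 -0.    1.19] F [0.4 0.3 0.3] w -0.0002
shift units (current axes) [ 4.65  5.69 -0.65] (goal axes) [ 4.64  5.69 -0.65] turn units [ 0.02  0.01 -0.01]
```

View pics/p3.png

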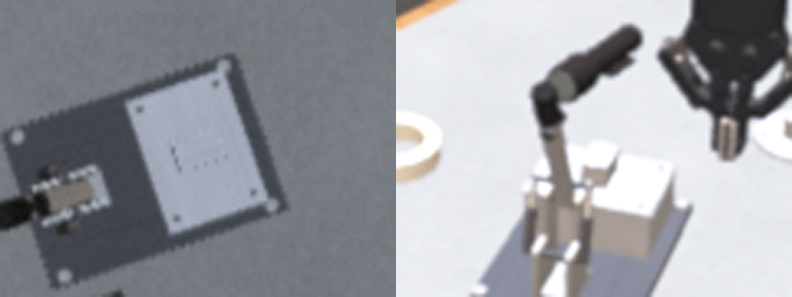

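In the top crop the cover lies on the box with even margins, boss at about (200,155). The long black thing behind the grip in the side crop is the torch. I'll check the fit by number.

Run:
```python
from h import *
k=4
for f,zz in(("top0.npz",.057),("top3.npz",.062)):
    s=dict(np.load(f)); g=cv2.cvtColor(cv2.resize(s["pixels"],None,fx=k,fy=k,interpolation=cv2.INTER_CUBIC),cv2.COLOR_BGR2GRAY)
    for th in(110,125):
        m=np.zeros_like(g); cv2.fillPoly(m,[np.array([[285,190],[328,177],[341,232],[304,244]])*k],255); m[g<th]=0
        cn=max(cv2.findContours(cv2.morphologyEx(m,cv2.MORPH_CLOSE,np.ones((9,9))),0,1)[0],key=cv2.contourArea)
        F=np.zeros_like(g); cv2.drawContours(F,[cn],-1,255,-1)
        F=cv2.morphologyEx(F,cv2.MORPH_OPEN,cv2.getStructuringElement(cv2.MORPH_ELLIPSE,(61,61)))
        cn=max(cv2.findContours(F,0,1)[0],key=cv2.contourArea)
        print(f,th,rect(s,(cn+.5)/k-.5,zz))
```

```text
top0.npz 110 (array([ 0.53373358, -0.00405905]), (122.09842681884766, 91.6512451171875), 20.48169708251953)
top0.npz 125 (array([ 0.53382422, -0.00403623]), (120.50945281982422, 90.23853302001953), 20.417057037353516)
top3.npz 110 (array([ 0.53419458, -0.0031629 ]), (123.26593780517578, 92.06554412841797), 20.439456939697266)
top3.npz 125 (array([ 0.53429871, -0.00314402]), (121.7101821899414, 90.48983001708984), 20.368297576904297)
```

The cover sits about 1 mm and 0.05° from the box, so it is flush. Next I'll take the closed fingers round behind the clamp arm.

Call:
play_rows --plan '[{"tx":0.8,"ty":0,"tz":-0.1,"wx":0,"wy":0,"wz":0,"claw":0},{"tx":0.9,"ty":0,"tz":-0.1,"wx":0,"wy":0,"wz":0,"claw":0},{"tx":0.9,"ty":0.3,"tz":-0.1,"wx":0,"wy":0,"wz":0,"claw":0},{"tx":0.9,"ty":0.6,"tz":-0.1,"wx":0,"wy":0,"wz":0,"claw":0},{"tx":0.9,"ty":0.7,"tz":-0.1,"wx":0,"wy":0,"wz":0,"claw":0},{"tx":0.25,"ty":0.9,"tz":-0.1,"wx":0,"wy":0,"wz":0,"claw":0},{"tx":0,"ty":1,"tz":0,"wx":0,"wy":0,"wz":0,"claw":0},{"tx":0,"ty":1,"tz":0,"wx":0,"wy":0,"wz":0,"claw":0},{"tx":0,"ty":0.9,"tz":0,"wx":0,"wy":0,"wz":0,"claw":0},{"tx":0,"ty":0.3,"tz":0,"wx":0,"wy":0,"wz":0,"claw":0}]'

```text
time: 19.1
eef_pos: [0.4555, 0.2103, 0.204]
ee_rot: [0.001, 0.571, 0.821, 0.0]
wrist_force: [-0.2, -0.4, 0.4]
gripper_width: 0.0003
gripper_force: 0.0
```

```bash
python3 goto.py .4535 .211 .206 110.4
python3 - <<'E'
from workcell import robot
from h import *
s=robot.snapshot("side")
u,v=proj(s,[.48,.15,.2]).astype(int)
cv2.imwrite("pics/p4.png",cv2.resize(s["pixels"][v-80:v+80,u-90:u+90],None,fx=3.5,fy=3.5,interpolation=cv2.INTER_CUBIC))
E
```

```text
t 19.1 p [0.4555 0.2103 0.204 ] yaw 110.34 zt [ 1.3e-03 -1.0e-04 -1.0e+00] j [ 0.31  0.24 -0.21  1.12 -0.    1.52] F [-0.2 -0.4  0.4] w 0.0003
shift units (current axes) [ 0.05 -0.07 -0.08] (goal axes) [ 0.05 -0.07 -0.08] turn units [ 0.01  0.01 -0.01]
```

View pics/p4.png

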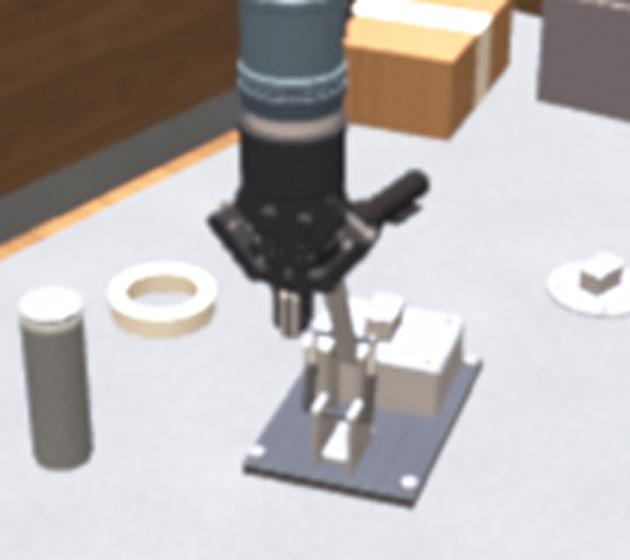

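The fingers stand behind the clamp arm, on the camera side and in line with it, at about (290,310). I'll push along -x of the tool.

Call:
play_rows --plan '[{"tx":-0.5,"ty":-0.07,"tz":0,"wx":0,"wy":0,"wz":0,"claw":0},{"tx":-0.5,"ty":0,"tz":0,"wx":0,"wy":0,"wz":0,"claw":0},{"tx":-0.5,"ty":0,"tz":0,"wx":0,"wy":0,"wz":0,"claw":0},{"tx":-0.5,"ty":0,"tz":0,"wx":0,"wy":0,"wz":0,"claw":0},{"tx":-0.5,"ty":0,"tz":0,"wx":0,"wy":0,"wz":0,"claw":0},{"tx":-0.5,"ty":0,"tz":0,"wx":0,"wy":0,"wz":0,"claw":0},{"tx":-0.5,"ty":0,"tz":0,"wx":0,"wy":0,"wz":0,"claw":0},{"tx":-0.5,"ty":0,"tz":0,"wx":0,"wy":0,"wz":0,"claw":0},{"tx":-0.5,"ty":0,"tz":0,"wx":0,"wy":0,"wz":0,"claw":0},{"tx":-0.5,"ty":0,"tz":0,"wx":0,"wy":0,"wz":0,"claw":0}]'

```text
time: 20.4
eef_pos: [0.4957, 0.0935, 0.2044]
ee_rot: [-0.001, 0.571, 0.821, 0.002]
wrist_force: [-0.4, 5.8, 1.6]
gripper_width: 0.0002
gripper_force: 2.9
```

```bash
python3 goto.py .5303 .006 .206 110.4
```

```text
t 20.4 p [0.4957 0.0935 0.2044] yaw 110.42 zt [ 9.0e-04  4.2e-03 -1.0e+00] j [ 0.06  0.25 -0.2   1.12  0.    1.27] F [-0.4  5.8  1.6] w 0.0002
shift units (current axes) [-3.76  0.07 -0.08] (goal axes) [-3.76  0.08 -0.06] turn units [ 0.03 -0.04  0.  ]
```

Contact shows about 6 N, as expected. I'll keep pushing.

Call:
play_rows --plan '[{"tx":-0.5,"ty":0,"tz":0,"wx":0,"wy":0,"wz":0,"claw":0},{"tx":-0.5,"ty":0,"tz":0,"wx":0,"wy":0,"wz":0,"claw":0},{"tx":-0.5,"ty":0,"tz":0,"wx":0,"wy":0,"wz":0,"claw":0},{"tx":-0.4,"ty":0,"tz":0,"wx":0,"wy":0,"wz":0,"claw":0},{"tx":-0.4,"ty":0,"tz":0,"wx":0,"wy":0,"wz":0,"claw":0},{"tx":-0.4,"ty":0,"tz":0,"wx":0,"wy":0,"wz":0,"claw":0},{"tx":-0.4,"ty":0,"tz":0,"wx":0,"wy":0,"wz":0,"claw":0},{"tx":-0.4,"ty":0,"tz":0,"wx":0,"wy":0,"wz":0,"claw":0},{"tx":0,"ty":0,"tz":0,"wx":0,"wy":0,"wz":0,"claw":0},{"tx":0,"ty":0,"tz":0,"wx":0,"wy":0,"wz":0,"claw":0}]'

```text
time: 21.65
eef_pos: [0.5261, 0.0108, 0.2035]
ee_rot: [-0.0, 0.571, 0.821, -0.0]
wrist_force: [0.1, 0.7, -0.3]
gripper_width: -0.0001
gripper_force: 0.0
```

```bash
python3 goto.py .5303 .006 .206 110.4
python3 - <<'E'
from workcell import robot
from h import *
s=robot.snapshot("side")
u,v=proj(s,[.51,.05,.12]).astype(int)
cv2.imwrite("pics/p5.png",cv2.resize(s["pixels"][v-70:v+70,u-80:u+80],None,fx=4,fy=4,interpolation=cv2.INTER_CUBIC))
E
```

```text
t 21.65 p [0.5261 0.0108 0.2035] yaw 110.38 zt [-1.e-04  0.e+00 -1.e+00] j [-0.1   0.29 -0.14  1.14  0.    1.12] F [ 0.1  0.7 -0.3] w -0.0001
shift units (current axes) [-0.24  0.09 -0.1 ] (goal axes) [-0.24  0.09 -0.1 ] turn units [-0. -0. -0.]
```

View pics/p5.png

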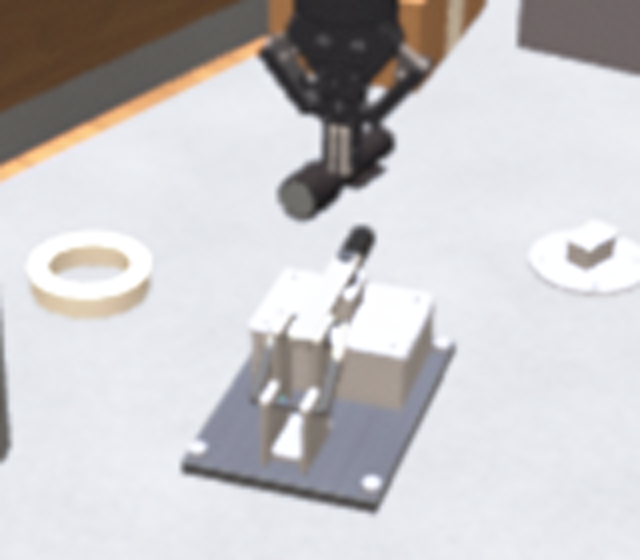

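The clamp has swung over and its arm lies level over the boss, grip at about (358,242). I'll withdraw and verify.

Call:
play_rows --plan '[{"tx":0,"ty":-0.4,"tz":-0.4,"wx":0,"wy":0,"wz":0,"claw":0},{"tx":0,"ty":-0.8,"tz":-0.4,"wx":0,"wy":0,"wz":0,"claw":0},{"tx":0,"ty":-0.8,"tz":0,"wx":0,"wy":0,"wz":0,"claw":0},{"tx":0,"ty":-0.8,"tz":0,"wx":0,"wy":0,"wz":0,"claw":0},{"tx":-0.9,"ty":-0.8,"tz":0,"wx":0,"wy":0,"wz":0,"claw":0},{"tx":-1,"ty":-0.5,"tz":0,"wx":0,"wy":0,"wz":0,"claw":0},{"tx":-1,"ty":0,"tz":0,"wx":0,"wy":0,"wz":0,"claw":0},{"tx":-1,"ty":0,"tz":0,"wx":0,"wy":0,"wz":0,"claw":0},{"tx":-1,"ty":0,"tz":0,"wx":0,"wy":0,"wz":0,"claw":0},{"tx":-0.4,"ty":0,"tz":0,"wx":0,"wy":0,"wz":0,"claw":0}]'

```text
time: 22.95
eef_pos: [0.4763, -0.15, 0.2242]
ee_rot: [0.0, 0.571, 0.821, 0.0]
wrist_force: [-0.3, -0.4, 0.5]
gripper_width: 0.0001
gripper_force: 0.0
```

Run:
```python
from workcell import robot
from h import *
k=4; s=robot.snapshot("top"); d=robot.snapshot("side")
g=cv2.cvtColor(cv2.resize(s["pixels"],None,fx=k,fy=k,interpolation=cv2.INTER_CUBIC),cv2.COLOR_BGR2GRAY)
m=np.zeros_like(g); cv2.fillPoly(m,[np.array([[285,190],[328,177],[341,232],[304,244]])*k],255); m[g<125]=0
cs=[c for c in cv2.findContours(m,0,1)[0] if cv2.contourArea(c)>800]
P=np.vstack(cs)
F=np.zeros_like(g); cv2.fillPoly(F,[cv2.convexHull(P)],255)
F=cv2.morphologyEx(F,cv2.MORPH_OPEN,cv2.getStructuringElement(cv2.MORPH_ELLIPSE,(61,61)))
cn=max(cv2.findContours(F,0,1)[0],key=cv2.contourArea); print(len(cs),rect(s,(cn+.5)/k-.5,.062))
a=np.radians(20.4); X=np.array([np.cos(a),np.sin(a),0]);Y=np.array([-np.sin(a),np.cos(a),0]);H=np.array([.5338,-.0041,.057])+.105*Y+[0,0,.045]
out=[]
for q in(s,d):
    im=cv2.resize(q["pixels"],None,fx=k,fy=k,interpolation=cv2.INTER_CUBIC)
    for th,col in((1.9,(255,0,0)),(2.0,(0,0,255)),(2.1,(0,255,0))):
        f=th-2.0; e=-Y*np.cos(f)-np.array([0,0,np.sin(f)])
        for r in(.115,.155): 
            p=(proj(q,H+e*r)+.5)*k-.5; cv2.circle(im,tuple(int(v) for v in p),3,col,-1)
    u,v=(proj(q,[.525,.03,.08])*k).astype(int); out.append(im[v-200:v+200,u-200:u+200])
cv2.imwrite("pics/p6.png",np.hstack(out))
print(robot.sense()["eef_pos"])
```

```text
1 (array([ 0.53240253, -0.00062244]), (134.75186157226562, 109.25667572021484), 20.146669387817383)
[ 0.47620612 -0.14952686  0.22390552]
```

View pics/p6.png

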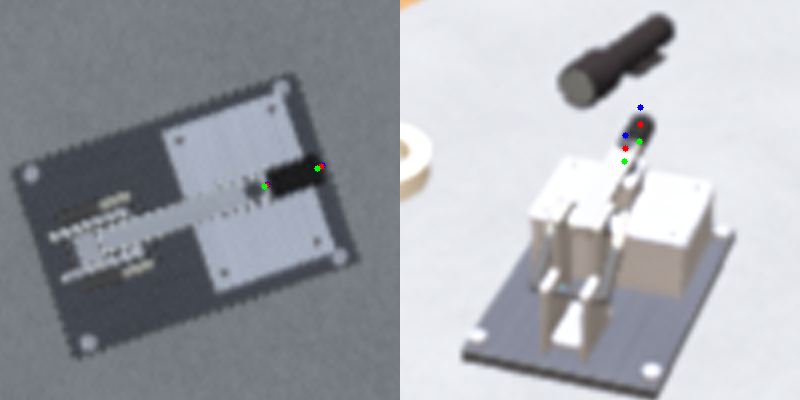

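The grip lies along the red θ = 2.0 points, so the clamp is closed. The arm spoiled the outline fit, so I'll compare the cover's screw marks before and after clamping.

Run:
```python
from workcell import robot
from h import *
k=4; C=[]
s=robot.snapshot("top"); u,v=(proj(s,[.525,.03,.08])*k).astype(int)
seeds=[(u-200+x,v-200+y) for x,y in((179,140),(270,107),(317,241),(224,273))]
for q in(dict(np.load("top3.npz")),s):
    g=cv2.cvtColor(cv2.resize(q["pixels"],None,fx=k,fy=k,interpolation=cv2.INTER_CUBIC),cv2.COLOR_BGR2GRAY).astype(float)
    P=[]
    for x,y in seeds:
        w=g[y-9:y+10,x-9:x+10]; w=np.clip(np.median(w)-15-w,0,None); yy,xx=np.mgrid[-9:10,-9:10]
        P.append(ray(q,((x+(w*xx).sum()/w.sum()+.5)/k-.5,(y+(w*yy).sum()/w.sum()+.5)/k-.5),.062)[:2])
    P=np.array(P); C.append(P); print(P.round(4).tolist(),P.mean(0).round(4))
print("shift mm",((C[1]-C[0])*1000).round(2).tolist())
print(np.degrees(np.arctan2(*(C[1][1]-C[1][2])[::-1])),np.degrees(np.arctan2(*(C[1][0]-C[1][3])[::-1])))
```

```text
[[0.5694, 0.0472], [0.5938, -0.0182], [0.4999, -0.0529], [0.4758, 0.0127]] [ 0.5347 -0.0028]
[[0.5694, 0.0472], [0.5937, -0.0182], [0.5, -0.0529], [0.4759, 0.0128]] [ 0.5347 -0.0028]
shift mm [[-0.01, -0.03], [-0.13, -0.03], [0.07, 0.01], [0.1, 0.04]]
20.314343070140694 20.183644533152442
```

The cover hasn't moved (shift under 0.15 mm) and is still square, so I'm handing in.

```bash
python3 -c "
from workcell import robot
print(robot.close_job())"
```

```text
the job is handed in; nothing more can be done
None
```

The cover is on the box about 1 mm off centre and square to within 0.3°, the clamp is closed on its boss, the robot is clear, and the job is handed in; the clamp's holding force wasn't measured and no verdict came back.

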